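# Park the long stop bar in its bay behind the post

### The arm

A 6-joint arm with a two-finger parallel gripper is mounted at the origin on the work surface. World frame = base frame: x ahead of the robot, y to its left, z up, the work surface at z = 0. Lengths are in m, angles in rad, forces in N, time in s.
With the tool pointing down it reaches from about 0.35 to 0.975 m from the base axis. Payload 4.9 kg.
Tool frame: the origin (TCP) lies at the very end of the fingers, on their centre line; the grasp point (between the pads) lies 19 mm behind it; x points along the fingers, z is the direction in which the jaws open and shut, and the axes are right-handed (so a half turn about x gives the same grasp; the last joint's range is limited). The gripper opens to 85 mm and grips with 20 to 120 N. Pads are 22 mm wide; open, the fingers measure 114 mm over their backs; the gripper's body (76 mm by 85 mm) begins 54 mm behind the grasp point. The pads swing forward as they close: fully open they stand 13 mm farther back than shut.
Start: joints at [1.12, 0.053, 1.613, -0, 1.476, -0.119], TCP at [0.204, 0.591, 0.196] pointing down, gripper open.
Joint ranges: [-3.01, 3.01], [-1.01, 2.22], [0.06, 2.58], [-1.02, 4.17], [0.09, 2.62], [-3.14, 3.14]. Speed limits (rad/s): [2.57, 2.57, 3.14, 3.14, 3.14, 3.14].

### API

Orientations are given as a rotation vector (axis times angle).
In Python, from station import ctrl, imaging gives the robot as it stands. The module is installed in compiled form; this text tells all that it offers.
- The arm moves only by the shell command python3 -m jog 'ROWS' [FORCE]. ROWS is JSON, a list that holds one entry, the list of rows, each a list of 5 numbers: the shift along the tool's x, y, z in m, then the turn about the tool's x in rad, then the closure, from -1 (fully open) to 1 (shut). A call has 1 to 12 rows; each row is the pose to reach, as a shift and turn from the pose measured when the call began, along the tool's axes at that moment; what a row does not reach only later rows make up. A row lasts 1/10 s, in which the tool goes at most 50 mm and 8.59 degrees, less where a joint would pass 70% of its speed; a pose out of reach is approached as far as the arm can. A call with a gripper value outside its range is refused whole. The fingers move at their own pace and stop on an object; FORCE is the grip in N (left out, the last holds). Time passes only in rows, so rows that repeat a pose let the fingers close. It gives the time, the measured TCP pose, the force and the opening at its end, in the units of the state.
- ctrl.get_obs(): the state, without advancing time (a new reading comes with each control period).
- imaging.get_image(name): name is "scene" or "top" or "wrist"; returns a dict with "color" (480x640x3 uint8, red, green, blue), "intrinsics" (3x3 intrinsics, pixels), "R" (3x3) and "t" (3): a world point X has camera coordinates R X + t. Camera axes: x right, y down, z forward; pixel columns grow to the right and rows downward; lengths in m; the calibration is good to about 2 mm. The wrist camera is an equidistant fisheye: a pixel r from the principal point sees the ray r / f radians off the axis. A picture is of the moment at which its call begins. There is no depth.
- ctrl.finish_job(): hands the job in, once; it reports no verdict.
The state is a dict: "t": time; "q": joint angles; "dq": joint speeds; "effort": joint torques, N m; "tool_pos": TCP position; "tool_rot": TCP orientation; "contact_force": force on the tool from outside, world axes, zero at the start; "wrist_torque": the same for the moment, N m; "opening": finger opening in m.
Only numpy, scipy, OpenCV 4.12 (cv2) and the standard library are available. Lean on these libraries where they do the work, as an engineer would, in place of code of your own. Each camera call takes 0.05 s, during which the arm holds its last target.

### The job

Clear the packing bench: push the long blue stop bar along the table into the white three-walled bay until it lies inside, flush along the back wall, with its one end tucked behind the short steel post. It is too long to go in straight past the post, so push one end and then the other to angle it in; only push it, gently, with the fingers; never grip, lift or tip it. Leave the jars, the loose lid and the flower tub where they are.

Things in the scene. Friction and masses are not known exactly. Their poses are not given: they have to be found in the camera images.
- bar: The loose blue plastic stop bar with darker ends: a straight box 30 mm wide (its x), 240 mm long (its y) and 36 mm high, about 0.35 kg, sliding freely on the table. Origin: middle of its underside; z up. It starts lying in front of the bay (on the robot's side), roughly parallel to the back wall and shifted towards the bay's right-hand side.
- bar_left (a point): Centre of the bar's left-hand (own +y) end face, half-way up (18 mm).
- bar_right (a point): Centre of the bar's right-hand (own -y) end face, half-way up (18 mm).
- bay: The fixed white storage bay, open at the top and on the robot's side; its floor is the table (marked grey). Origin: middle of the back wall's inner face, at table height. Its x points away from the robot into the back wall, y along the wall to the left, z up. The inside is 290 mm long (y -145 to 145 mm) and 75 mm deep (x -75 to 0 mm); the walls are 14 mm thick and 36 mm high. Home, the bar's origin lies at x = -15 mm, y within 25 mm of 0, its length along the wall.
- post: The fixed upright steel post with a yellow band, 18 mm in diameter and 55 mm high, standing in the left part of the bay's mouth about 78 mm in front of the back wall (69 mm free behind it) and 75 to 85 mm left of the bay's middle; about 216 mm remain between it and the right-hand side wall. Origin: centre of its foot.
- jar_a: Bystander: filled dark red jar with white lid, 68 mm in diameter, 120 mm high, on the left. Origin: centre of its underside.
- jar_b: Bystander: same kind of jar, right of the bay. Origin: centre of its underside.
- jar_lid: Bystander: white lid lying flat, 66 mm in diameter, 14 mm high, front left. Origin: centre of its underside.
- tub: Bystander: open white tub of dark red flower heads, 130 mm (x) by 110 mm (y), 55 mm high, front right. Origin: centre of its underside.

How it is judged:
By the outcome, as a careful person would: the job done as asked, in the order asked, and still so for the second after the job is handed in, with the robot touching nothing.
It also fails if it takes over 66 s, if anything falls off the work surface, if the arm or the gripper's body presses on something with over 40 N, if the wrist force passes 120 N, or if a joint passes its speed limit or range.

## Working session

There is one attempt and no reset: what is moved stays moved. The work goes in short steps, Python scripts to look and compute and a shell command to move; the robot and the scene stay as the last step left them, time stands still between calls to the robot, and variables do not carry over. Pictures are saved under pics/ and viewed, and the job is handed in when it is done.

```bash
mkdir -p pics; python3 - <<'E'
from station import ctrl, imaging
import cv2
o=ctrl.get_obs()
for k,v in o.items(): print(k,v)
for n in("scene","top"):
    d=imaging.get_image(n); cv2.imwrite(f"pics/{n}0.png",d["color"][:,:,::-1]); print(n,d["intrinsics"],d["R"],d["t"])
E
```

```text
t 0.0
q [ 1.12001415e+00  5.33762054e-02  1.61428617e+00  3.00740696e-05
  1.47604509e+00 -1.19008995e-01]
dq [ 1.31898147e-03 -1.30283789e-03  9.04733809e-04  8.47054496e-04
 -1.39790712e-06 -2.97450592e-03]
effort [ 9.17788602e-04 -3.93696356e+01 -3.70175171e+01 -2.69451175e-05
  7.23664052e-03  8.48979852e-06]
tool_pos [0.20326166 0.59027878 0.19495581]
tool_rot [-0.96249708  1.350005    0.96085977]
contact_force [ 0.19682012  0.51977995 -0.69143798]
wrist_torque [-0.04907943  0.03085019 -0.00063092]
opening 0.08544598649643587
scene [[469.91354187   0.         319.42145131]
 [  0.         469.91354187 238.80785048]
 [  0.           0.           1.        ]] [[-0.60440344  0.79656966 -0.01316283]
 [ 0.58615197  0.43343621 -0.68451364]
 [-0.53955755 -0.42143782 -0.72888121]] [ 0.31461308 -0.28665146  1.34877363]
top [[537.42813186   0.         320.64258208]
 [  0.         537.42813186 247.95065102]
 [  0.           0.           1.        ]] [[ 0.02835164 -0.99956748 -0.0078122 ]
 [-0.99390557 -0.02735645 -0.10678646]
 [ 0.10652656  0.01079216 -0.99425129]] [-2.07677596e-04  5.58546049e-01  1.10202430e+00]
```

View pics/top0.png

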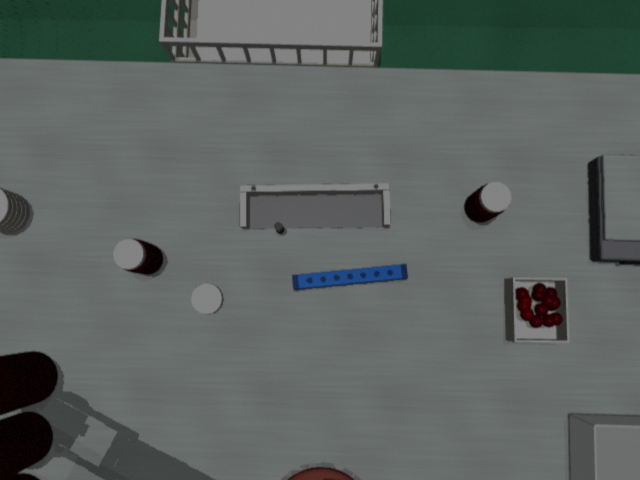

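View pics/scene0.png

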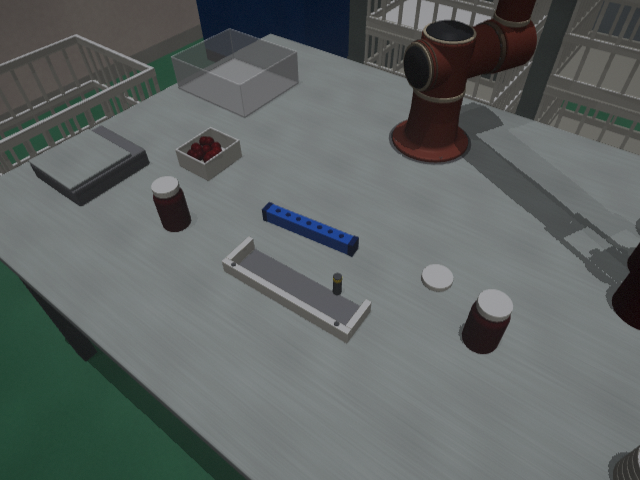

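The top view shows the bar from about (294,283) to (407,271). The bay spans (240–390, 185–228) and the post stands near (279,228). I'll enlarge it to measure.

```bash
cat > h.py <<'E'
from station import ctrl, imaging
import cv2, numpy as np
def shot(name,fn,box,s):
    d=imaging.get_image(name); x0,y0,x1,y1=box
    c=d["color"][y0:y1,x0:x1,::-1]
    c=cv2.convertScaleAbs(cv2.resize(c,None,fx=s,fy=s,interpolation=cv2.INTER_CUBIC),alpha=1.5)
    # ticks every 10 px
    for x in range(x0-x0%10+10,x1,10): cv2.putText(c,str(x),((x-x0)*s,10),0,.35,(0,255,255),1) if x%20==0 else None; cv2.line(c,((x-x0)*s,12),((x-x0)*s,18),(0,255,255),1)
    for y in range(y0-y0%10+10,y1,10): cv2.putText(c,str(y),(0,(y-y0)*s+4),0,.35,(0,255,255),1); cv2.line(c,(24,(y-y0)*s),(30,(y-y0)*s),(0,255,255),1)
    cv2.imwrite("pics/"+fn,c); return d
def back(d,u,v,z):
    K,R,t=d["intrinsics"],d["R"],d["t"]
    r=R.T@np.linalg.solve(K,[u,v,1]); c=-R.T@t
    return c+r*(z-c[2])/r[2]
def proj(d,X):
    p=d["intrinsics"]@(d["R"]@np.array(X)+d["t"]); return p[:2]/p[2]
def barpose(d,z=.036):
    im=cv2.cvtColor(d["color"],cv2.COLOR_RGB2HSV)
    m=cv2.inRange(im,(100,120,30),(125,255,255))
    m=cv2.morphologyEx(m,cv2.MORPH_CLOSE,np.ones((5,5)))
    cs=cv2.findContours(m,0,2)[0]; c=max(cs,key=cv2.contourArea)
    r=cv2.minAreaRect(c); return r,[back(d,*p,z).round(4)[:2] for p in cv2.boxPoints(r)],m
E
python3 - <<'E'
from h import *
d=shot("top","c0.png",(230,172,420,302),4)
r,p,m=barpose(d);print(r,p)
E
```

```text
((349.53948974609375, 276.40594482421875), (14.487249374389648, 114.01795959472656), 84.44703674316406) [array([0.5   , 0.0732]), array([ 0.5296, -0.1627]), array([ 0.4996, -0.166 ]), array([0.4701, 0.0693])]
```

View pics/c0.png

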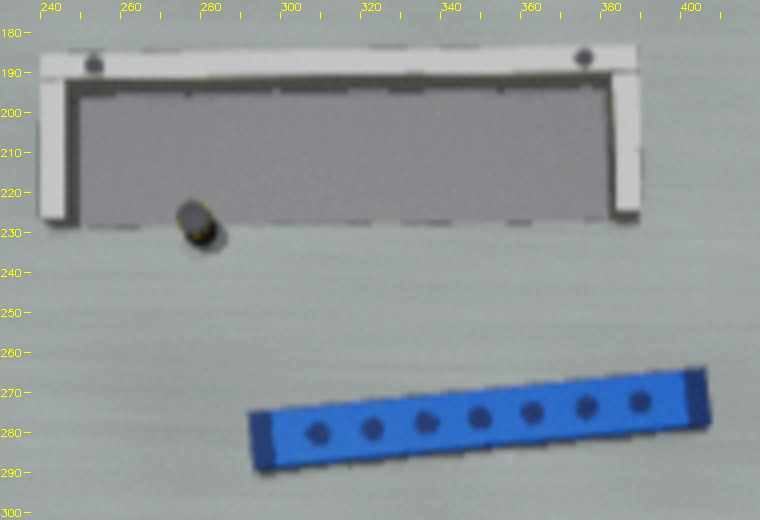

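```bash
python3 - <<'E'
from h import *
d=imaging.get_image("top")
for n,u,v,z in [("BLin",246.5,191.5,.036),("BRin",383,190,.036),("FLin",246.3,226.8,.036),("FRin",383.5,225,.036),("post",278.7,226.2,.055),("jb",494,197,.12),("tubL",512,278,.055),("ja",130,255,.12)]:
    print(n,back(d,u,v,z).round(4))
print(ctrl.get_obs()["tool_rot"], ctrl.get_obs()["t"])
from scipy.spatial.transform import Rotation as Ro
print(Ro.from_rotvec(ctrl.get_obs()["tool_rot"]).as_matrix().round(3))
E
```

```text
BLin [0.6737 0.1759 0.036 ]
BRin [ 0.6847 -0.1132  0.036 ]
FLin [0.5982 0.1731 0.036 ]
FRin [ 0.6098 -0.1154  0.036 ]
post [0.5985 0.1032 0.055 ]
jb [ 0.658  -0.3211  0.12  ]
tubL [ 0.5047 -0.3771  0.055 ]
ja [0.5248 0.3838 0.12  ]
[-0.9621018   1.34923329  0.96105822] 0.2
[[-0.001 -0.945  0.326]
 [-0.001  0.326  0.945]
 [-1.     0.    -0.001]]
```

```bash
cat >> h.py <<'E'
from scipy.spatial.transform import Rotation as Ro
BO=np.array([.6792,.0314]); BY=np.arctan2(.011,.2891)
def w2b(p): 
    c,s=np.cos(BY),np.sin(BY); d=np.array(p[:2])-BO; return np.array([c*d[0]+s*d[1],-s*d[0]+c*d[1]])
def b2w(p):
    c,s=np.cos(BY),np.sin(BY); return BO+np.array([c*p[0]-s*p[1],s*p[0]+c*p[1]])
def barb(d):
    """bar in bay frame: centre mm, yaw deg, 4 corners"""
    r,p,m=barpose(d); b=np.array([w2b(x) for x in p])*1e3
    c=b.mean(0); e=[b[i+1]-b[i] for i in range(3)]; e=max(e,key=np.linalg.norm)
    if e[1]<0:e=-e
    return c.round(1), np.degrees(np.arctan2(-e[0],e[1])).round(1), np.linalg.norm(e).round(0)
def go(*tg):
    """tool shifts to bay-frame targets (x mm,y mm,z mm)"""
    o=ctrl.get_obs(); R=Ro.from_rotvec(o["tool_rot"]).as_matrix()
    print("t",round(o["t"],2),"tcp bay",(w2b(o["tool_pos"])*1e3).round(1),"z",round(o["tool_pos"][2]*1e3,1),"F",o["contact_force"].round(1),"zdir bay deg",np.degrees(np.arctan2(R[1,2],R[0,2])-BY).round(1))
    for t in tg:
        w=np.append(b2w(np.array(t[:2])/1e3),t[2]/1e3); print(t,"->",(R.T@(w-o["tool_pos"])).round(4))
E
python3 - <<'E'
from h import *
print(barb(imaging.get_image("top")))
go((-238,26,90),(-238,26,10))
E
```

```text
(array([-182.3,  -71.3]), np.float64(5.1), np.float64(238.0))
t 0.25 tcp bay [-454.1  576.9] z 195.6 F [-0.2  0.3 -0.2] zdir bay deg 68.8
(-238, 26, 90) -> [ 0.106  -0.4007 -0.4354]
(-238, 26, 10) -> [ 0.186  -0.4007 -0.4353]
```

```bash
python3 -m jog '[[[0,-0.03,-0.03,0,1],[0.01,-0.065,-0.07,0,1],[0.02,-0.1,-0.105,0,1],[0.03,-0.135,-0.14,0,1],[0.04,-0.17,-0.18,0,1],[0.05,-0.205,-0.22,0,1],[0.06,-0.24,-0.26,0,1],[0.07,-0.275,-0.295,0,1],[0.08,-0.31,-0.33,0,1],[0.09,-0.345,-0.37,0,1],[0.1,-0.38,-0.41,0,1],[0.106,-0.401,-0.435,0,1]]]' 40
python3 - <<'E'
from h import *
go((-238,26,10))
E
```

```text
t: 1.45
tool_pos: [0.4379, 0.0554, 0.0917]
tool_rot: [-0.962, 1.348, 0.96]
contact_force: [1.3, 0.9, 1.2]
opening: -0.0
t 1.45 tcp bay [-240.2   33.1] z 91.7 F [1.3 0.9 1.2] zdir bay deg 68.8
(-238, 26, 10) -> [ 0.0817 -0.0046 -0.0058]
```

```bash
python3 -m jog '[[[0.015,-0.003,-0.003,0,1],[0.035,-0.005,-0.006,0,1],[0.055,-0.005,-0.006,0,1],[0.07,-0.005,-0.006,0,1],[0.08,-0.005,-0.006,0,1],[0.081,-0.005,-0.006,0,1]]]'
python3 - <<'E'
from h import *
d=shot("top","c1.png",(230,172,420,302),4); print(barb(d))
d=shot("scene","s1.png",(200,150,480,350),2)
go((-200,26,10),(-165,24,10),(-140,22,10),(-120,20,10))
E
```

```text
t: 2.05
tool_pos: [0.4395, 0.0481, 0.0093]
tool_rot: [-0.961, 1.35, 0.962]
contact_force: [-0.3, 0.3, 0.1]
opening: 0.0004
(array([-182.1,  -71.8]), np.float64(5.0), np.float64(236.0))
t 2.15 tcp bay [-237.5   25.8] z 11.0 F [-0.2 -0.5  1. ] zdir bay deg 68.8
(-200, 26, 10) -> [ 0.001  -0.0349  0.0138]
(-165, 24, 10) -> [ 0.001  -0.0682  0.0246]
(-140, 22, 10) -> [ 0.0011 -0.0923  0.0317]
(-120, 20, 10) -> [ 0.0011 -0.1116  0.0371]
```

View pics/c1.png

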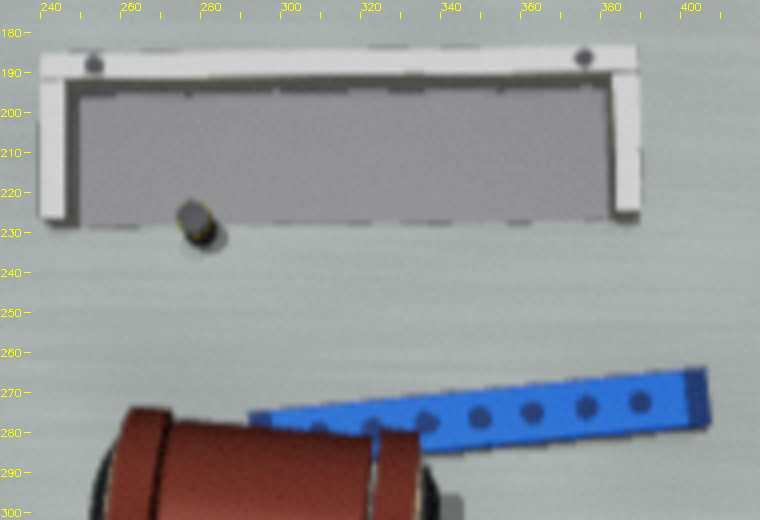

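View pics/s1.png

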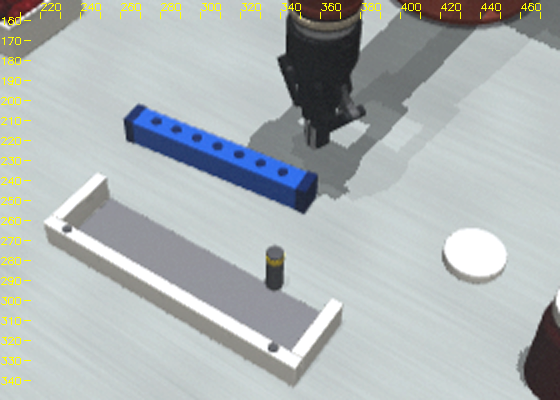

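```bash
python3 -m jog '[[[0.001,-0.004,0.002,0,1],[0.001,-0.010,0.004,0,1],[0.001,-0.016,0.006,0,1],[0.001,-0.022,0.008,0,1],[0.001,-0.028,0.011,0,1],[0.001,-0.034,0.013,0,1],[0.001,-0.040,0.015,0,1],[0.001,-0.046,0.017,0,1],[0.001,-0.052,0.019,0,1],[0.001,-0.058,0.021,0,1],[0.001,-0.064,0.023,0,1],[0.001,-0.069,0.025,0,1]]]'
python3 - <<'E'
from h import *
d=shot("scene","s2.png",(200,150,480,350),2)
go((-140,20,10),(-120,18,10))
E
```

```text
t: 3.35
tool_pos: [0.5148, 0.0492, 0.0101]
tool_rot: [-0.962, 1.348, 0.96]
contact_force: [-0.2, 0.3, 0.0]
opening: -0.0003
t 3.4 tcp bay [-162.8   24. ] z 10.3 F [-0.1 -1.2  0.5] zdir bay deg 68.8
(-140, 20, 10) -> [ 0.0003 -0.0227  0.0045]
(-120, 18, 10) -> [ 0.0004 -0.0421  0.0099]
```

View pics/s2.png

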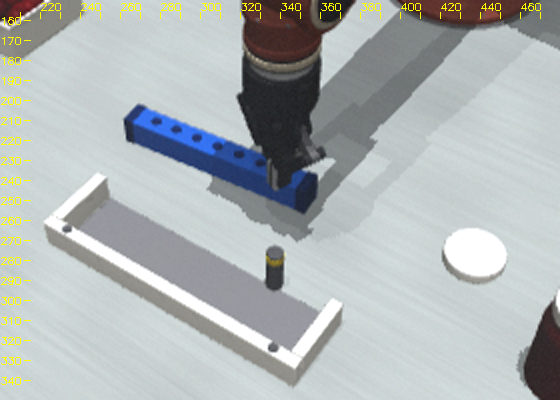

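```bash
python3 - <<'E'
from h import *
d=shot("scene","s3.png",(270,190,370,290),6)
o=ctrl.get_obs(); p=o["tool_pos"]
for dz in (0,.026,.04): print(dz,proj(d,p+[0,0,dz]))
c=b2w(np.array([-.1935,.048])); print("left end pred",proj(d,[*c,.018]))
d=shot("top","c3.png",(230,172,420,302),4)
print(d['t'],proj(d,p))
E
```

```text
0 [338.53179339 252.14309047]
0.026 [338.72846245 244.22067707]
0.04 [338.83740743 239.83204953]
left end pred [355.06275932 245.98355402]
[-2.07677596e-04  5.58546049e-01  1.10202430e+00] [304.29634808 268.66044786]
```

View pics/s3.png

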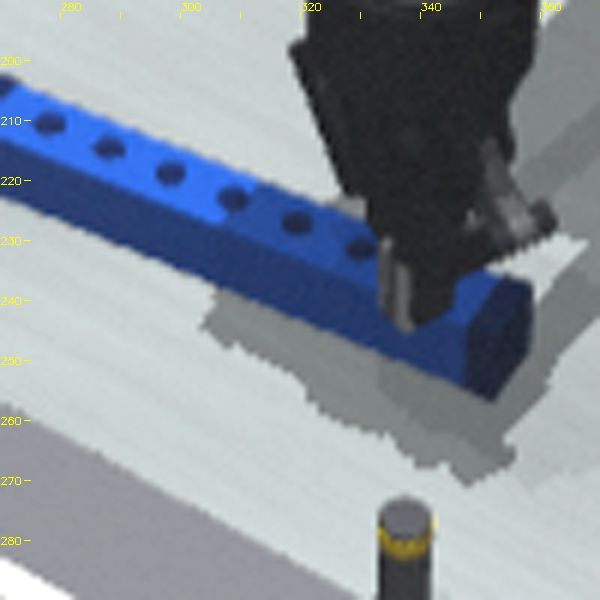

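View pics/c3.png

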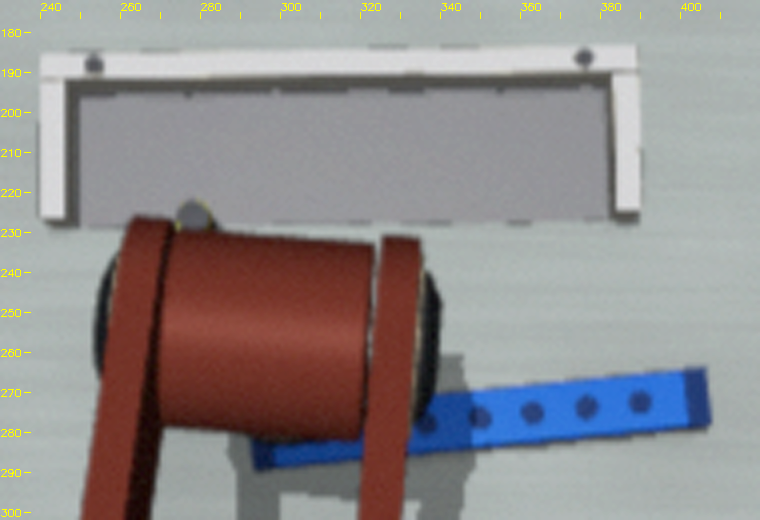

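The bar has not moved: the fingertip shows at (336,244), on top of the bar, about 26 mm higher than the reported TCP. I'll raise the tool, back off and check this before pushing.

```bash
python3 -m jog '[[[-0.015,0,0,0,1],[-0.03,0,0,0,1],[-0.03,0,0,0,1]]]'
python3 - <<'E'
from h import *
d=shot("scene","s4.png",(270,150,370,250),6)
o=ctrl.get_obs(); p=o["tool_pos"]; print(p,o["q"].round(3),o["opening"])
for dz in (0,.015,.03): print(dz,proj(d,p+[0,0,dz]))
d=imaging.get_image("wrist"); cv2.imwrite("pics/w4.png",d["color"][:,:,::-1])
E
```

```text
t: 3.8
tool_pos: [0.5172, 0.0492, 0.0439]
tool_rot: [-0.965, 1.342, 0.956]
contact_force: [0.8, -0.3, 0.3]
opening: 0.0
[0.51632541 0.04921621 0.04266023] [-4.800e-02 -5.700e-02  1.992e+00 -1.000e-03  1.201e+00 -1.287e+00] -7.537586008943391e-05
0 [338.42694282 242.55676278]
0.015 [338.54110637 237.80803987]
0.03 [338.65777507 232.95511295]
```

View pics/s4.png

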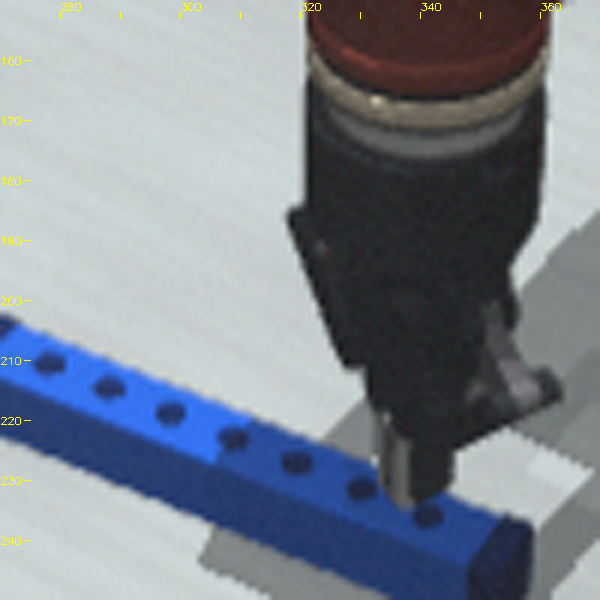

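View pics/w4.png

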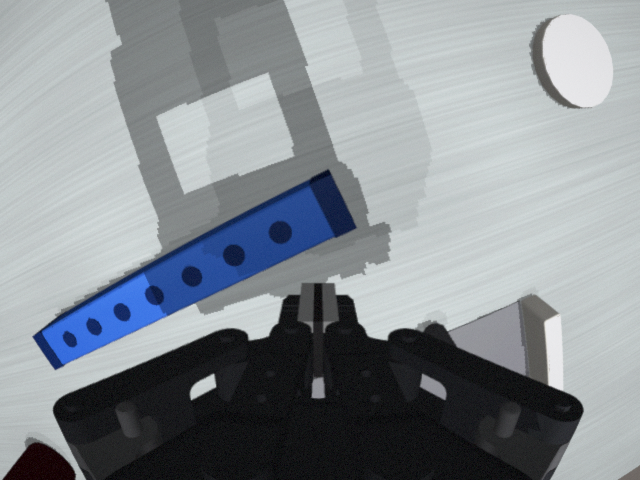

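The wrist view confirms it: the tip passed over the bar to its far side. So the true tip sits roughly 27–35 mm above the reported TCP. I'll go back behind the bar and find the table by a gentle touch.

```bash
python3 - <<'E'
from h import *
go((-242,26,45))
E
```

```text
t 3.9 tcp bay [-163.    24.1] z 41.5 F [-0.1  0.4  1.2] zdir bay deg 68.8
(-242, 26, 45) -> [-0.0038  0.0743 -0.0268]
```

```bash
python3 -m jog '[[[-0.004,0.025,-0.01,0,1],[-0.004,0.05,-0.018,0,1],[-0.004,0.074,-0.027,0,1],[0.01,0.074,-0.027,0,1],[0.02,0.074,-0.027,0,1],[0.03,0.074,-0.027,0,1],[0.035,0.074,-0.027,0,1],[0.035,0.074,-0.027,0,1]]]'
python3 -m jog '[[[0.005,0,0,0,1],[0.009,0,0,0,1]]]'
python3 -m jog '[[[0.003,0,0,0,1],[0.006,0,0,0,1]]]'
python3 - <<'E'
from h import *
d=shot("scene","s5.png",(300,170,400,270),6)
p=ctrl.get_obs()["tool_pos"]
for z in (p[2],0,.01,.02,.03): print(z,proj(d,[p[0],p[1],z]))
go()
E
```

```text
t: 4.7
tool_pos: [0.4361, 0.0478, 0.005]
tool_rot: [-0.962, 1.348, 0.96]
contact_force: [-0.1, 0.4, -0.6]
opening: -0.0002
t: 4.9
tool_pos: [0.4365, 0.0478, -0.0041]
tool_rot: [-0.962, 1.348, 0.96]
contact_force: [0.3, 0.4, 0.4]
opening: -0.0004
t: 5.1
tool_pos: [0.4366, 0.0478, -0.0103]
tool_rot: [-0.963, 1.347, 0.96]
contact_force: [-0.3, 0.3, -0.0]
opening: 0.0002
-0.010804842610426538 [357.5008734  237.57119839]
0 [357.71404268 234.38340541]
0.01 [357.91408796 231.39187222]
0.02 [358.11683659 228.35991251]
0.03 [358.32234372 225.28670122]
t 5.15 tcp bay [-242.3   25.6] z -10.8 F [-0.4 -0.4 -0.1] zdir bay deg 68.8
```

View pics/s5.png

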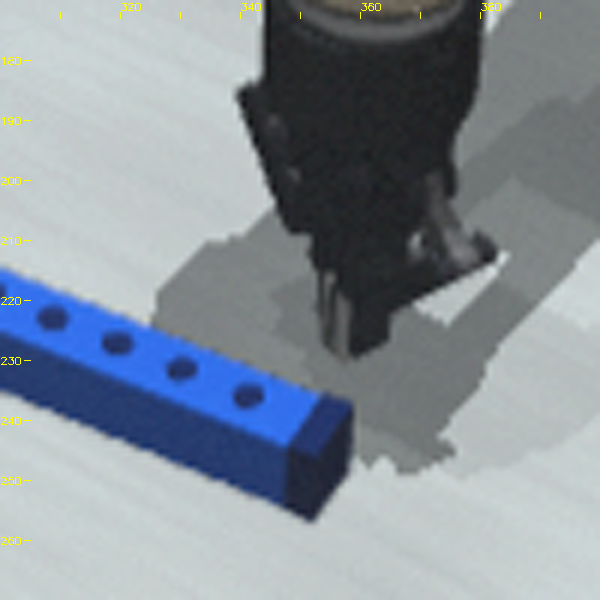

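No contact yet at a reported z of −11 mm. I'll keep descending in small steps.

```bash
python3 -m jog '[[[0.003,0,0,0,1],[0.006,0,0,0,1]]]'
python3 -m jog '[[[0.002,0,0,0,1],[0.003,0,0,0,1]]]'
python3 - <<'E'
from h import *
d=shot("scene","s6.png",(300,170,400,270),6)
p=ctrl.get_obs()["tool_pos"]
go()
E
```

```text
t: 5.35
tool_pos: [0.4362, 0.0478, -0.0169]
tool_rot: [-0.962, 1.348, 0.96]
contact_force: [0.0, 0.5, 0.1]
opening: -0.0001
t: 5.55
tool_pos: [0.436, 0.0478, -0.0202]
tool_rot: [-0.962, 1.348, 0.961]
contact_force: [0.9, -0.2, 0.9]
opening: -0.0001
t 5.6 tcp bay [-242.4   25.6] z -20.3 F [-0.5 -1.2  0.3] zdir bay deg 68.8
```

View pics/s6.png

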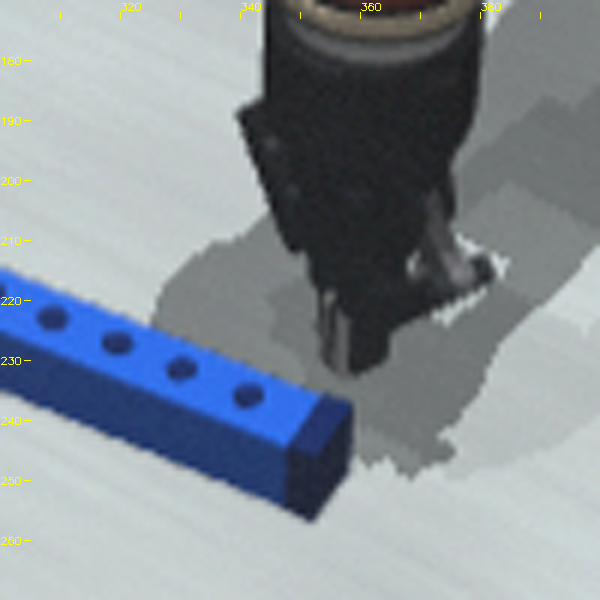

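```bash
python3 - <<'E'
from h import *
d=imaging.get_image("scene")
o=ctrl.get_obs();p=o["tool_pos"];R=Ro.from_rotvec(o["tool_rot"]).as_matrix()
for z in (0,.01,.02):
  for a in (-1,1):
    for b in (-1,1):
      q=p+R[:,1]*.011*a+R[:,2]*.007*b; q[2]=z; print(z,a,b,proj(d,q).round(1))
  q=p.copy();q[2]=z;print(z,"c",proj(d,q).round(1))
go()
E
python3 -m jog '[[[0.002,0,0,0,1],[0.003,0,0,0,1]]]'
```

```text
0 -1 -1 [352.1 234.5]
0 -1 1 [355.7 238.1]
0 1 -1 [359.7 230.7]
0 1 1 [363.3 234.2]
0 c [357.7 234.4]
0.01 -1 -1 [352.3 231.5]
0.01 -1 1 [355.9 235.1]
0.01 1 -1 [359.9 227.7]
0.01 1 1 [363.6 231.2]
0.01 c [357.9 231.4]
0.02 -1 -1 [352.5 228.5]
0.02 -1 1 [356.1 232.1]
0.02 1 -1 [360.1 224.6]
0.02 1 1 [363.8 228.2]
0.02 c [358.1 228.3]
t 5.65 tcp bay [-242.3   25.6] z -20.1 F [-0.1 -1.   0.8] zdir bay deg 68.8
t: 5.85
tool_pos: [0.4361, 0.0478, -0.0232]
tool_rot: [-0.962, 1.348, 0.961]
contact_force: [0.0, 0.0, -0.1]
opening: 0.0002
```

Comparing against the projections, the fingertip is about 38 mm higher than reported, with xy in agreement. A reported z of −0.028 should therefore put the tip about 10 mm above the table. I'll use that height and push.

```bash
python3 -m jog '[[[0.002,0,0,0,1],[0.004,0,0,0,1],[0.005,0,0,0,1]]]'
python3 - <<'E'
from h import *
go((-200,26,-28),(-165,25,-28),(-150,24,-28))
E
```

```text
t: 6.15
tool_pos: [0.4359, 0.0478, -0.0285]
tool_rot: [-0.962, 1.349, 0.961]
contact_force: [-0.5, -0.1, 0.9]
opening: -0.0002
t 6.15 tcp bay [-242.5   25.6] z -28.5 F [-0.5 -0.1  0.9] zdir bay deg 68.8
(-200, 26, -28) -> [-0.0005 -0.0395  0.0157]
(-165, 25, -28) -> [-0.0005 -0.0725  0.0274]
(-150, 24, -28) -> [-0.0005 -0.0869  0.0319]
```

```bash
python3 -m jog '[[[0,-0.006,0.002,0,1],[0,-0.012,0.005,0,1],[0,-0.017,0.007,0,1],[0,-0.022,0.009,0,1],[0,-0.027,0.011,0,1],[0,-0.032,0.013,0,1],[0,-0.037,0.015,0,1],[0,-0.042,0.017,0,1],[0,-0.048,0.019,0,1],[0,-0.054,0.021,0,1],[0,-0.06,0.023,0,1],[0,-0.066,0.025,0,1]]]'
python3 - <<'E'
from h import *
d=shot("scene","s7.png",(200,150,480,350),2)
go((-140,22,-28),(-120,20,-28),(-110,19,-28))
E
```

```text
t: 7.35
tool_pos: [0.507, 0.0499, -0.0286]
tool_rot: [-0.962, 1.349, 0.961]
contact_force: [-1.5, -0.4, 0.2]
opening: -0.0002
t 7.4 tcp bay [-170.3   24.8] z -28.2 F [0.2 0.4 0.6] zdir bay deg 68.8
(-140, 22, -28) -> [-0.0002 -0.0292  0.0083]
(-120, 20, -28) -> [-0.0001 -0.0486  0.0137]
(-110, 19, -28) -> [-0.0001 -0.0583  0.0163]
```

View pics/s7.png

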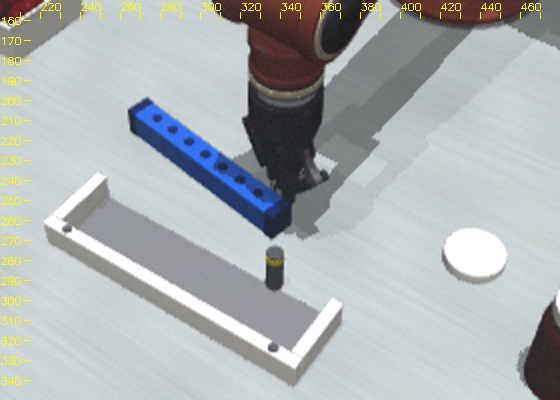

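```bash
cat >> h.py <<'E'
from scipy.optimize import minimize
def fit(d,x0,views=None):
    """bar pose (bay mm, deg) by silhouette fit; d: list of images"""
    S=4; data=[]
    for k in d:
        hsv=cv2.cvtColor(k["color"],cv2.COLOR_RGB2HSV)
        u0,v0=np.min([proj(k,[*b2w([x,y]),0]) for x in(-.3,.05) for y in(-.25,.2)],0).astype(int)
        u1,v1=np.max([proj(k,[*b2w([x,y]),0]) for x in(-.3,.05) for y in(-.25,.2)],0).astype(int)
        u0,v0=max(u0,0),max(v0,0)
        h=cv2.resize(k["color"][v0:v1,u0:u1],None,fx=S,fy=S,interpolation=cv2.INTER_CUBIC)
        h=cv2.cvtColor(h,cv2.COLOR_RGB2HSV)
        blue=cv2.inRange(h,(100,110,20),(130,255,255))>0
        table=(cv2.inRange(h,(0,0,85),(180,70,255))>0)&~blue
        data.append((k,u0,v0,blue,table))
    def cost(x):
        cx,cy,a=x; a=np.radians(a); c,s=np.cos(a),np.sin(a); e=0
        P=[[*b2w([(cx+c*i*15-s*j*120)/1e3,(cy+s*i*15+c*j*120)/1e3]),z] for i in(-1,1) for j in(-1,1) for z in(0,.036)]
        for k,u0,v0,b,t in data:
            q=np.array([proj(k,p) for p in P]); q=((q-[u0,v0]+.5)*S-.5)
            m=np.zeros(b.shape,np.uint8); cv2.fillConvexPoly(m,np.round(cv2.convexHull(np.float32(q))*16).astype(np.int32),1,cv2.LINE_8,4)
            e+=(b&(m==0)).sum()+(t&(m>0)).sum()
        return e
    best=None
    for dd in (8,3,1.5):
        x0=np.array(x0,float); r=minimize(cost,x0,method="Nelder-Mead",options=dict(initial_simplex=x0+np.vstack([[0,0,0],np.diag([dd,dd,dd])]),xatol=.1,fatol=1))
        x0=r.x
    a=np.radians(x0[2]);L=x0[:2]+120*np.array([-np.sin(a),np.cos(a)])
    print("bar",x0.round(1),"left end",L.round(1),"right",(2*x0[:2]-L).round(1),"cost",r.fun); return x0
E
python3 - <<'E'
from h import *
d=imaging.get_image("scene"); fit([d],(-170,-70,-13))
fit([d,imaging.get_image("top")],(-170,-70,-13))
E
```

```text
bar [-162.9  -73.4  -10.7] left end [-140.5   44.5] right [-185.2 -191.3] cost 906.0
bar [-163.2  -73.5  -11. ] left end [-140.3   44.3] right [-186.1 -191.3] cost 943.0
```

```bash
python3 -m jog '[[[0,-0.005,0.001,0,1],[0,-0.010,0.003,0,1],[0,-0.015,0.004,0,1],[0,-0.020,0.006,0,1],[0,-0.025,0.007,0,1],[0,-0.030,0.008,0,1],[0,-0.035,0.010,0,1],[0,-0.040,0.011,0,1],[0,-0.045,0.013,0,1],[0,-0.050,0.014,0,1],[0,-0.053,0.015,0,1]]]'
python3 - <<'E'
from h import *
d=shot("scene","s8.png",(200,150,480,350),2); d2=imaging.get_image("top"); fit([d,d2],(-145,-75,-27)); go()
E
```

```text
t: 8.6
tool_pos: [0.5629, 0.0466, -0.0281]
tool_rot: [-0.962, 1.348, 0.96]
contact_force: [-1.3, -0.2, 1.3]
opening: -0.0002
bar [-140.   -74.1  -30.2] left end [-79.6  29.6] right [-200.4 -177.8] cost 786.0
t 8.7 tcp bay [-115.4   19.7] z -27.9 F [-0.2 -0.3  0.2] zdir bay deg 68.8
```

View pics/s8.png

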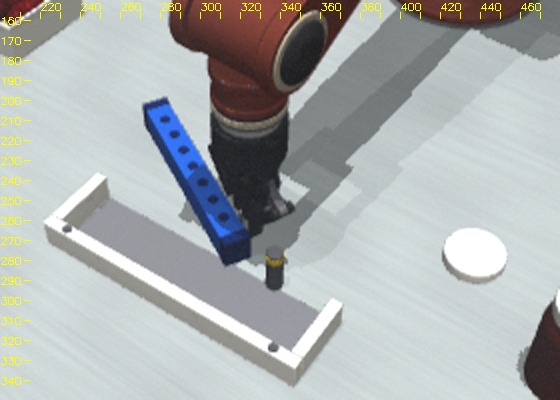

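```bash
python3 - <<'E'
from h import *
go((-124,25,-28),(-174,-55,-28),(-165,-60,-28),(-149,-69,-28))
E
```

```text
t 8.7 tcp bay [-115.4   19.7] z -27.9 F [-0.2 -0.3  0.2] zdir bay deg 68.8
(-124, 25, -28) -> [0.     0.0099 0.0018]
(-174, -55, -28) -> [-0.      0.0276 -0.0908]
(-165, -60, -28) -> [ 0.      0.0174 -0.0922]
(-149, -69, -28) -> [ 0.0001 -0.0008 -0.0949]
```

```bash
python3 -m jog '[[[0,0.01,0.002,0,1],[0,0.016,-0.01,0.05,1],[0,0.02,-0.03,0.1,1],[0,0.023,-0.05,0.15,1],[0,0.025,-0.07,0.15,1],[0,0.027,-0.09,0.15,1],[0,0.024,-0.0912,0.15,1],[0,0.019,-0.092,0.15,1],[0,0.014,-0.0927,0.15,1],[0,0.009,-0.0934,0.15,1],[0,0.004,-0.0941,0.15,1],[0,-0.001,-0.095,0.15,1]]]'
python3 - <<'E'
from h import *
d=imaging.get_image("scene"); d2=imaging.get_image("top"); fit([d,d2],(-125,-82,-30)); go()
E
```

```text
t: 9.9
tool_pos: [0.5333, -0.043, -0.0281]
tool_rot: [-0.848, 1.398, 0.847]
contact_force: [-3.5, 1.6, 3.1]
opening: -0.0001
bar [-126.4  -82.9  -30.2] left end [-66.1  20.8] right [-186.7 -186.7] cost 975.0
t 10.0 tcp bay [-147.7  -69.5] z -27.9 F [-0.3  0.9 -0.2] zdir bay deg 60.2
```

```bash
python3 -m jog '[[[0,0.012,-0.002,0,1],[0,0.018,-0.03,0,1],[0,0.018,-0.065,0,1],[0,0.018,-0.1,0,1],[0,0.018,-0.135,0,1],[0,0.015,-0.155,0,1],[0,-0.005,-0.155,0,1],[0,-0.025,-0.155,0,1],[0,-0.025,-0.15,0,1],[0,-0.025,-0.145,0,1]]]'
python3 - <<'E'
from h import *
d=shot("scene","s9.png",(200,110,480,310),2); d2=shot("top","c9.png",(230,172,420,312),4); fit([d,d2],(-125,-82,-30)); go()
E
```

```text
t: 11.0
tool_pos: [0.4887, -0.1832, -0.0281]
tool_rot: [-0.849, 1.397, 0.845]
contact_force: [-0.3, 0.6, -0.3]
opening: -0.0001
bar [-126.6  -84.2  -30.1] left end [-66.4  19.6] right [-186.8 -188. ] cost 741.0
t 11.1 tcp bay [-198.8 -206.3] z -28.4 F [ 0.   0.5 -0.8] zdir bay deg 60.3
```

View pics/s9.png

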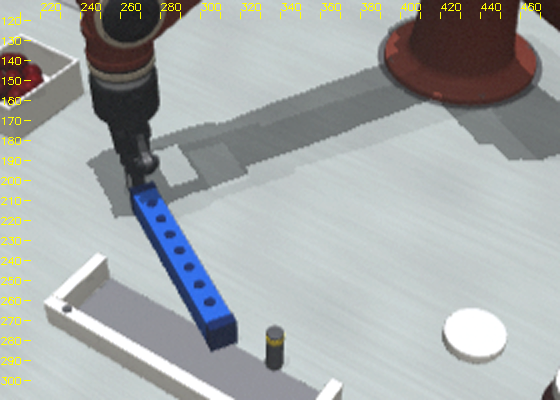

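View pics/c9.png

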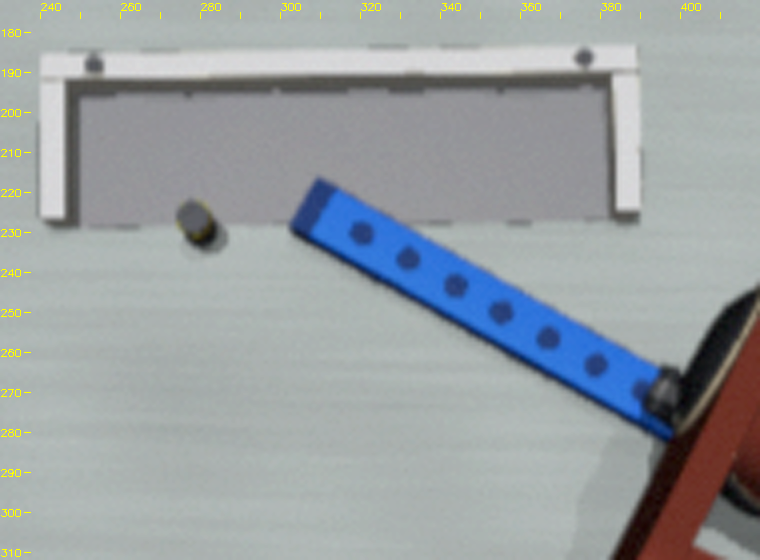

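```bash
python3 -m jog '[[[0,0,0.003,0,1],[0,0,0.007,0,1],[0,0,0.011,0,1],[0,0,0.015,0,1],[0,0,0.020,0,1],[0,0,0.025,0,1],[0,0,0.030,0,1],[0,0,0.035,0,1],[0,0,0.04,0,1],[0,0,0.045,0,1],[0,0,0.05,0,1],[0,0,0.055,0,1]]]'
python3 - <<'E'
from h import *
d=imaging.get_image("scene"); d2=shot("top","c10.png",(230,172,420,312),4); fit([d,d2],(-105,-40,-30)); go()
E
```

```text
t: 12.3
tool_pos: [0.5139, -0.1332, -0.0284]
tool_rot: [-0.85, 1.397, 0.847]
contact_force: [-0.2, -0.7, -1.0]
opening: -0.0001
bar [-102.7  -43.8  -30.1] left end [-42.6  60. ] right [-162.9 -147.6] cost 797.0
t 12.4 tcp bay [-171.  -157.9] z -28.2 F [ 0.4 -0.7  0.6] zdir bay deg 60.3
```

View pics/c10.png

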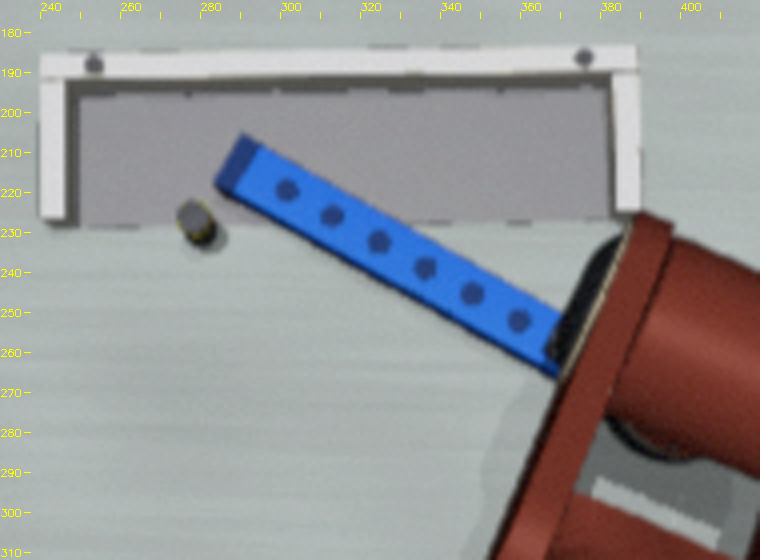

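```bash
python3 -m jog '[[[0,0,0.004,0,1],[0,0,0.008,0,1],[0,0,0.013,0,1],[0,0,0.018,0,1],[0,0,0.023,0,1],[0,0,0.028,0,1],[0,0,0.033,0,1],[0,0,0.038,0,1],[0,0,0.042,0,1],[0,0,0.046,0,1],[0,0,0.050,0,1],[0,0,0.054,0,1]]]'
python3 - <<'E'
from h import *
d=imaging.get_image("scene"); d2=shot("top","c11.png",(230,172,420,312),4); fit([d,d2],(-75,0,-30)); go()
E
```

```text
t: 13.6
tool_pos: [0.5394, -0.0847, -0.0281]
tool_rot: [-0.85, 1.396, 0.847]
contact_force: [-1.1, -2.2, -0.4]
opening: -0.0001
bar [-75.9   2.9 -30.2] left end [-15.6 106.7] right [-136.2 -100.9] cost 1777.0
t 13.7 tcp bay [-143.9 -110.3] z -28.1 F [ 0.2 -0.4 -0.8] zdir bay deg 60.3
```

View pics/c11.png

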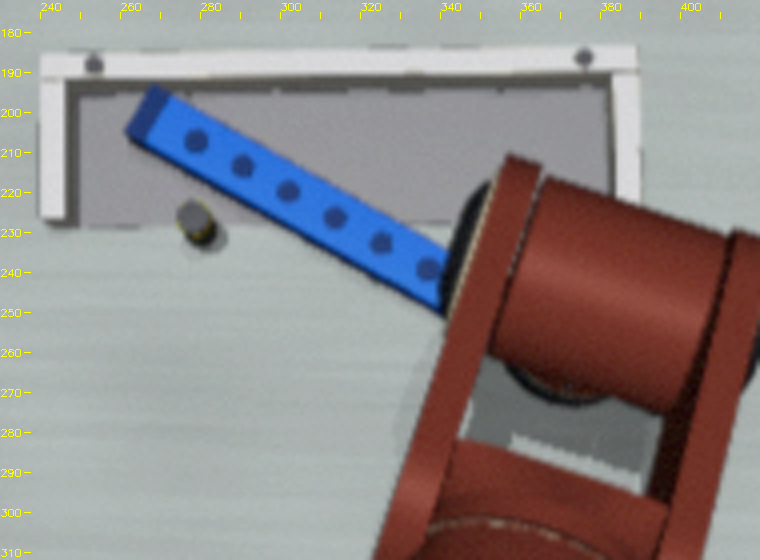

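```bash
python3 -m jog '[[[0,0.002,-0.012,0,1],[0,0.02,-0.016,0,1],[0,0.038,-0.014,0,1],[0,0.038,0.01,0,1],[0,0.036,0.030,0,1],[0,0.031,0.034,0,1],[0,0.027,0.036,0,1],[0,0.022,0.039,0,1],[0,0.018,0.041,0,1],[0,0.014,0.044,0,1],[0,0.010,0.046,0,1],[0,0.006,0.049,0,1]]]'
python3 - <<'E'
from h import *
d=shot("scene","s12.png",(200,110,480,310),2); d2=shot("top","c12.png",(230,172,420,312),4); fit([d,d2],(-70,0,-25)); go()
E
```

```text
t: 14.9
tool_pos: [0.557, -0.0383, -0.0282]
tool_rot: [-0.849, 1.396, 0.847]
contact_force: [-1.5, 0.0, 0.2]
opening: 0.0002
bar [-66.2   3.1 -24.4] left end [-16.6 112.4] right [-115.7 -106.2] cost 1675.0
t 15.0 tcp bay [-124.   -64.8] z -27.9 F [1.1 0.2 0.4] zdir bay deg 60.3
```

View pics/s12.png

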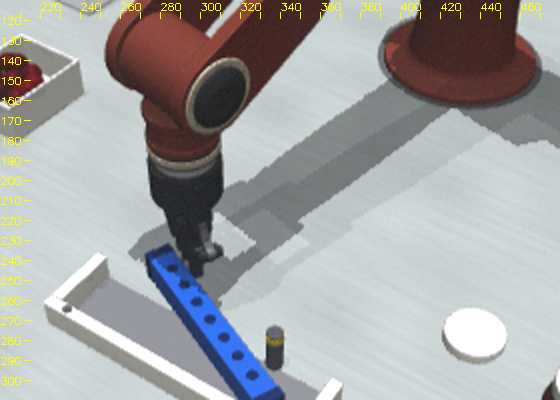

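View pics/c12.png

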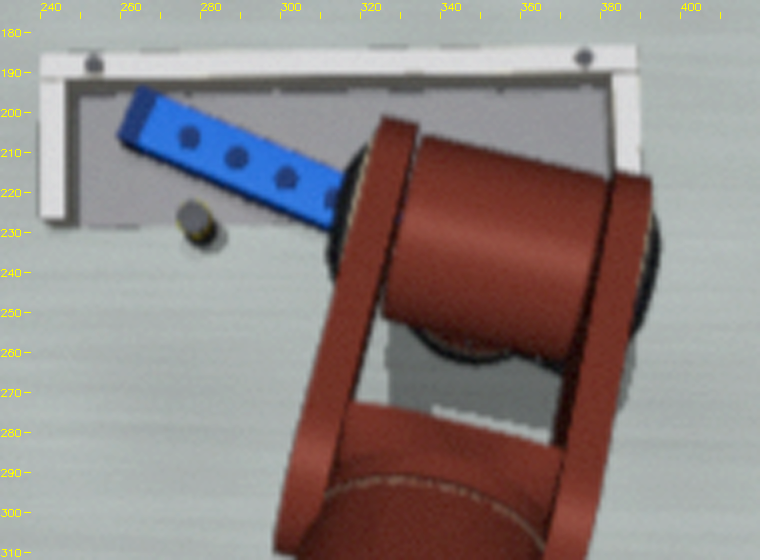

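```bash
python3 -m jog '[[[0,-0.004,0.002,-0.03,1],[0,-0.008,0.004,-0.06,1],[0,-0.012,0.006,-0.09,1],[0,-0.016,0.008,-0.12,1],[0,-0.020,0.010,-0.15,1],[0,-0.024,0.012,-0.18,1],[0,-0.028,0.014,-0.2,1],[0,-0.032,0.016,-0.22,1]]]'
python3 - <<'E'
from h import *
d=shot("scene","s13.png",(200,110,480,310),2); d2=shot("top","c13.png",(230,172,420,312),4); fit([d,d2],(-50,0,-15)); go((-60,-65,-28))
E
```

```text
t: 15.8
tool_pos: [0.5939, -0.0387, -0.0277]
tool_rot: [-1.018, 1.316, 1.014]
contact_force: [-1.2, 0.1, -0.6]
opening: 0.0002
bar [-45.7   5.4 -12.9] left end [-18.9 122.3] right [ -72.5 -111.6] cost 1883.0
t 15.9 tcp bay [-87.2 -66.8] z -27.4 F [ 0.6 -0.2 -0.4] zdir bay deg 73.0
(-60, -65, -28) -> [ 0.0008 -0.0254  0.0097]
```

View pics/s13.png

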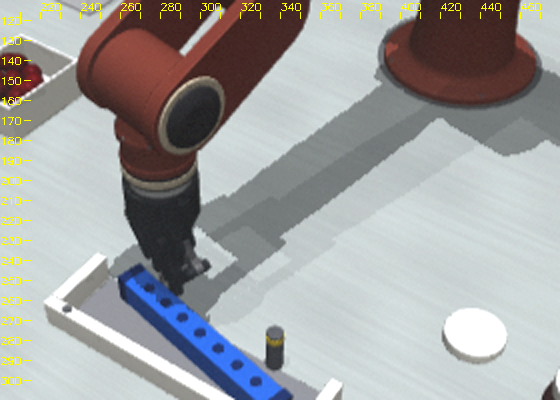

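View pics/c13.png

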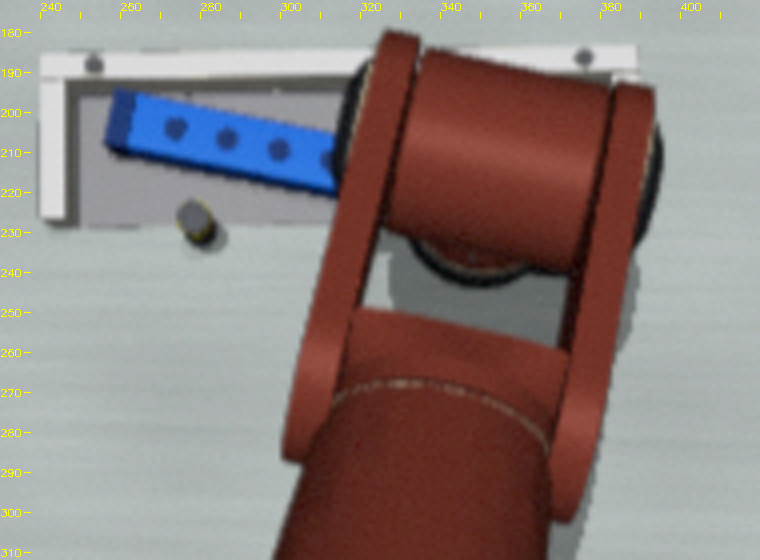

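```bash
python3 -m jog '[[[0,-0.004,0.001,-0.04,1],[0,-0.008,0.002,-0.08,1],[0,-0.012,0.003,-0.12,1],[0,-0.016,0.004,-0.16,1],[0,-0.020,0.005,-0.2,1],[0,-0.024,0.006,-0.24,1],[0,-0.028,0.007,-0.27,1],[0,-0.032,0.009,-0.29,1],[0,-0.036,0.010,-0.3,1]]]'
python3 - <<'E'
from h import *
d=shot("scene","s14.png",(200,150,480,350),2); d2=imaging.get_image("top"); fit([d,d2],(-25,5,-3)); go((-43,-67,-28))
E
```

```text
t: 16.8
tool_pos: [0.6323, -0.0381, -0.0272]
tool_rot: [-1.242, 1.184, 1.235]
contact_force: [-1.2, 0.4, 0.1]
opening: -0.0003
bar [-27.5  10.5  -2.7] left end [-22.  130.4] right [ -33.1 -109.4] cost 5504.0
t 16.9 tcp bay [-48.9 -67.7] z -26.9 F [ 0.3 -0.2 -0.6] zdir bay deg 90.2
(-43, -67, -28) -> [ 0.0011 -0.0059  0.0007]
```

View pics/s14.png

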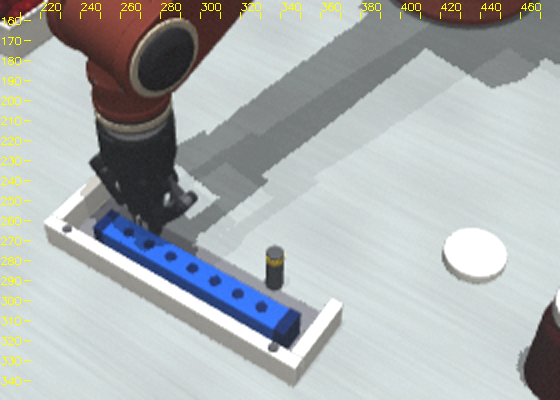

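```bash
python3 -m jog '[[[0.001,-0.002,0,0,1],[0.001,-0.004,0,0,1],[0.001,-0.006,0,0,1]]]'
python3 - <<'E'
from h import *
d=shot("scene","s15.png",(215,190,375,310),5); d2=imaging.get_image("top"); fit([d2],(-20,8,-1)); go()
E
```

```text
t: 17.2
tool_pos: [0.6388, -0.0379, -0.0279]
tool_rot: [-1.242, 1.184, 1.234]
contact_force: [-2.0, -0.2, 2.3]
opening: 0.0003
bar [-20.   10.9   2.8] left end [-25.8 130.8] right [ -14.1 -108.9] cost 2.0
t 17.3 tcp bay [-42.5 -67.7] z -27.9 F [-0.9  0.2  1. ] zdir bay deg 90.2
```

View pics/s15.png

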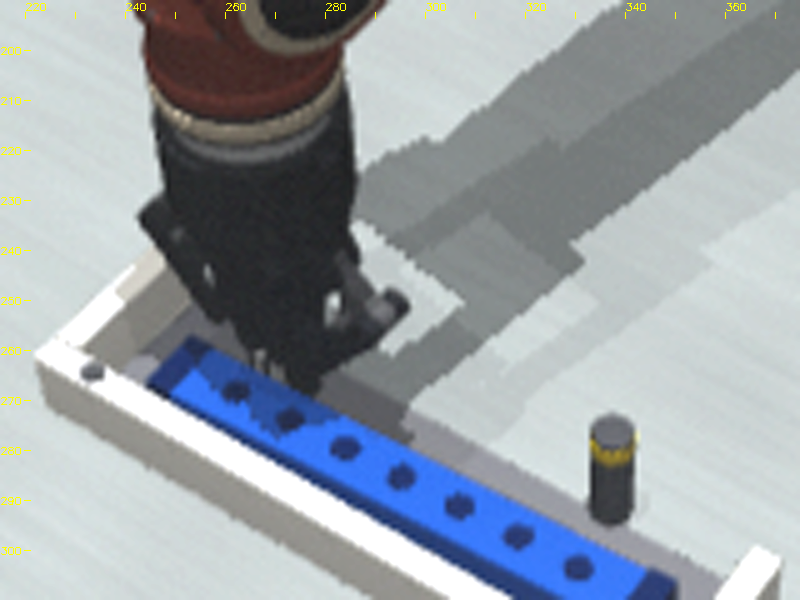

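```bash
python3 -m jog '[[[0,0.006,0,0,1],[0,0.008,0.02,0,1],[0,0.014,0.045,0,1],[0,0.016,0.07,0,1],[0,0.016,0.09,0,1],[0,0.012,0.09,0,1],[0,0.008,0.09,0,1],[0,0.005,0.09,0,1],[0,0.002,0.09,0,1],[0,0.0,0.09,0,1],[0,-0.001,0.09,0,1]]]'
python3 - <<'E'
from h import *
d=shot("scene","s16.png",(215,200,375,320),5); d2=shot("top","c16.png",(230,172,420,302),4); fit([d2],(-17,8,-1)); go()
E
```

```text
t: 18.4
tool_pos: [0.6362, 0.0516, -0.0279]
tool_rot: [-1.241, 1.185, 1.234]
contact_force: [-5.0, -0.4, 3.6]
opening: 0.0002
bar [-16.   11.3   0.5] left end [-17.  131.3] right [ -14.9 -108.7] cost 28.0
t 18.5 tcp bay [-41.9  21.9] z -27.9 F [-3.3 -1.6  2.8] zdir bay deg 90.1
```

View pics/s16.png

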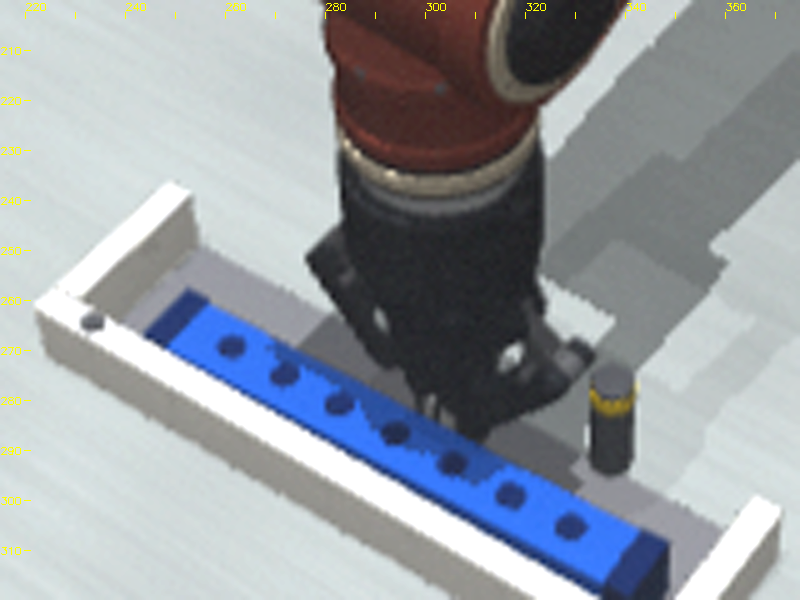

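View pics/c16.png

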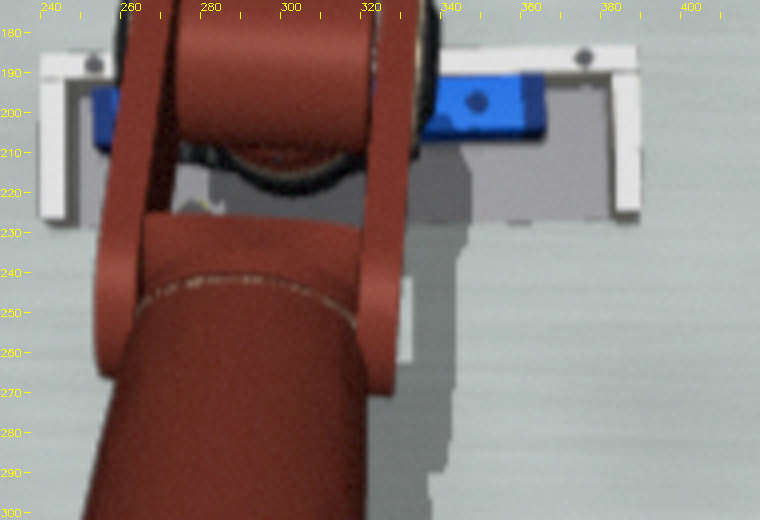

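```bash
python3 -m jog '[[[0,0.006,0,0,1],[0,0.006,0.012,0,1],[0,0.002,0.012,0,1],[0,0,0.012,0,1],[0,-0.002,0.012,0,1],[0,-0.003,0.012,0,1]]]'
python3 - <<'E'
from h import *
d=shot("scene","s17.png",(275,250,375,325),8); d2=imaging.get_image("top"); fit([d2],(-17,8,-1)); go()
E
```

```text
t: 19.1
tool_pos: [0.6387, 0.0641, -0.028]
tool_rot: [-1.242, 1.184, 1.235]
contact_force: [-3.1, 1.2, 1.6]
opening: 0.0003
bar [-13.1  11.1  -0.9] left end [-11.3 131.1] right [ -15.  -108.8] cost 6.0
t 19.2 tcp bay [-39.  34.] z -28.1 F [-1.9  0.6  1.1] zdir bay deg 90.1
```

View pics/s17.png

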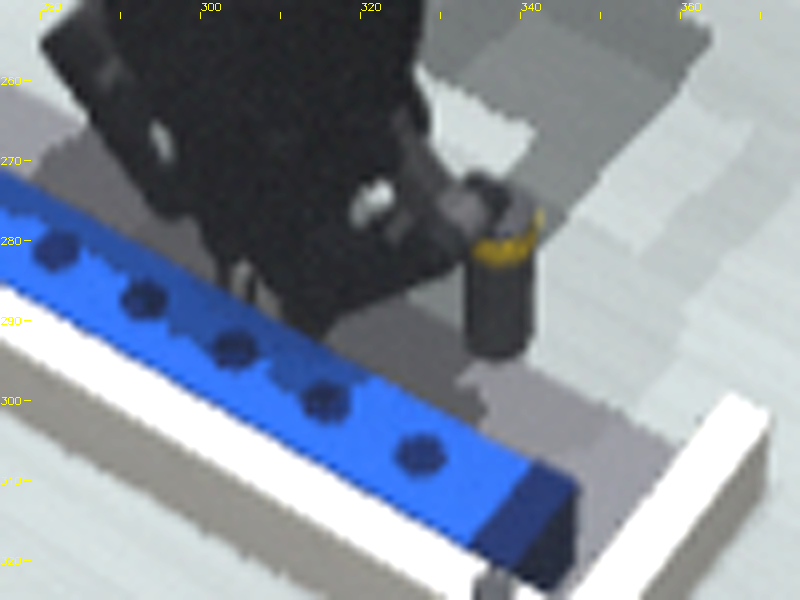

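```bash
python3 -m jog '[[[0,0.003,-0.01,0,1],[0,0.006,-0.03,0,1],[0,0.02,-0.05,0,1],[-0.01,0.05,-0.05,0,1],[-0.03,0.08,-0.05,0,1],[-0.06,0.12,-0.05,0,1],[-0.09,0.15,-0.05,0,1],[-0.11,0.18,-0.05,0,1],[-0.12,0.21,-0.05,0,1],[-0.12,0.23,-0.05,0,1]]]'
python3 - <<'E'
from h import *
d=shot("scene","s18.png",(215,210,355,325),5); d2=shot("top","c18.png",(230,172,420,302),4); fit([d2],(-17,8,-1)); print(barb(d2)); go()
E
```

```text
t: 20.2
tool_pos: [0.4106, 0.0034, 0.0924]
tool_rot: [-1.245, 1.182, 1.228]
contact_force: [0.1, 0.0, 0.1]
opening: 0.0003
bar [-14.8  11.1   0. ] left end [-14.9 131.1] right [ -14.7 -108.9] cost 2.0
(array([-17.1,  11. ]), np.float64(0.2), np.float64(240.0))
t 20.3 tcp bay [-270.6  -17.4] z 90.5 F [ 0.1  0.4 -0.8] zdir bay deg 90.1
```

View pics/s18.png

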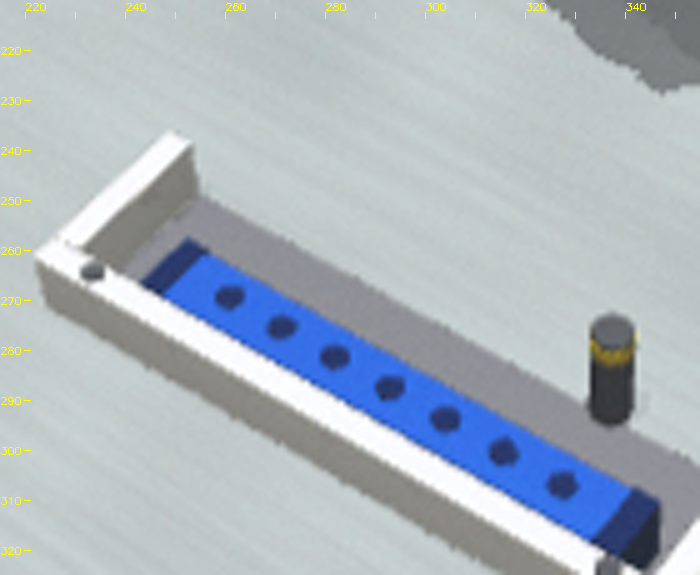

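View pics/c18.png

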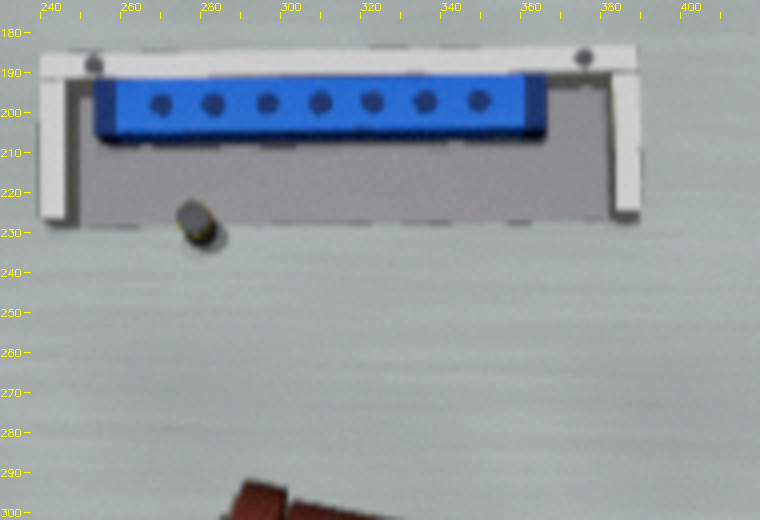

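The top view shows the bar's back edge running along the wall, with row 191 at its left end (254) and 190 at its right end (366). The post at (279,226) is in front of its left part. Last, I'll check the bystanders.

```bash
python3 - <<'E'
from h import *
d=imaging.get_image("top"); a=cv2.imread("pics/top0.png"); b=np.ascontiguousarray(d["color"][:,:,::-1])
cv2.imwrite("pics/top_end.png",b)
for n,(x0,y0,x1,y1) in dict(ja=(105,230,170,280),lid=(185,278,228,320),jb=(460,178,515,228),tub=(500,270,575,350)).items():
    print(n,cv2.absdiff(a[y0:y1,x0:x1],b[y0:y1,x0:x1]).mean().round(2), cv2.phaseCorrelate(np.float64(cv2.cvtColor(a[y0:y1,x0:x1],6)),np.float64(cv2.cvtColor(b[y0:y1,x0:x1],6)))[0])
E
```

```text
ja 4.74 (-0.05432870530902534, 0.1014909174247407)
lid 5.5 (0.46031653597813005, 0.48082825733014545)
jb 4.67 (0.04464802171496274, -0.042220381058321266)
tub 4.18 (0.5254430330706938, 0.015096333838705789)
```

View pics/top_end.png

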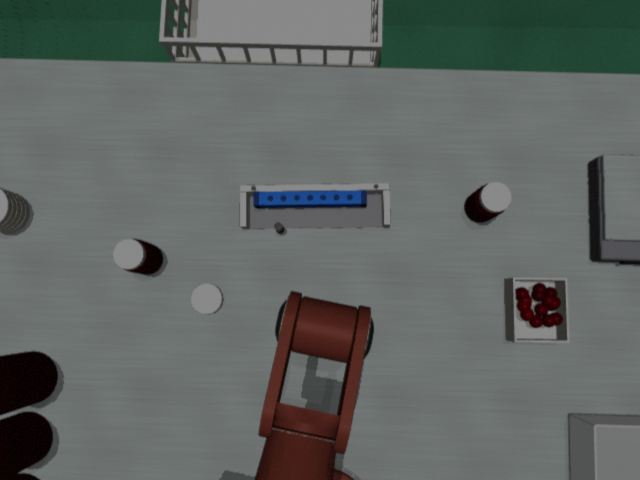

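The bystanders are unmoved: jars at (130,255) and (494,197), lid at (207,299), tub at (540,310). The bar is home and the arm is clear, so I'm handing in.

```bash
python3 -c "
from station import ctrl
print(ctrl.finish_job())"
```

```text
the job is handed in; nothing more can be done
None
```

The blue bar is home in the bay, flush along the back wall with its left end behind the post, and I handed the job in at about 20 s of the 66 s allowed. I pushed its left end forward to angle it about 30°. Then I slid it by its right end past the post and swung the right end in, and finished with short pushes to seat both ends.

**Bar position:** the last top-camera fit put the bar's origin at x = -14.8 mm, y = +11 mm and 0° to the wall. A second, rougher estimate gave x = -17.1 mm and 0.2°, about 2 mm different and within calibration accuracy. The pictures show no gap at either end.

**Forces and surroundings:** wrist force readings stayed at about 5 N or less during the pushes. The arm ended clear of everything. The jars, lid and tub look unmoved in the before and after pictures; the image comparison showed shifts of half a pixel or less (about 1 mm).

**Reported tool height was wrong:** the fingertips sat about 38 mm higher than the reported TCP height. My first push attempt therefore passed over the bar without moving it. I measured the offset in the scene camera and worked at a reported height of -28 mm after that.

**Gripper close to the post:** on the last push the gripper's linkage overlapped the post in the scene picture. The force readings showed no contact, but I have no direct measurement of that gap.

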